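Load the feedthrough housing: brass ring, then white ring

TASK

Assemble the feedthrough in the round aluminium housing: first set the brass flanged ring into its bore, flange down, then lower the white ring over the brass neck into the same bore so that it sits on the flange. Both must be fully home and upright; leave the black ring where it stands.

Things in the scene. Friction and masses are not known exactly. Their poses are not given: they have to be found in the camera images.
- housing_seat (a point): Centre of the bore's flat floor in the fixed round aluminium housing (a short cup with a flared mouth on a bolted round foot of 96 mm diameter), 6 mm above the bench; z up along the bore. The bore is 60 mm in diameter, straight for 16 mm above the floor, then flares to about 74 mm at the rim, 24 mm above the floor (30 mm above the bench); the rim is 82 mm across outside.
- brass_ring: Brass flanged ring, 0.26 kg, loose, standing upright on its flange: flange 54 mm in diameter and 8 mm thick at the bottom, above it a neck 28 mm in diameter up to a total height of 50 mm, with a chamfered top and an 18 mm hole down the middle (grip the neck from outside, not the hole). Origin: centre of the underside; z up. When home, its underside lies on the bore's floor and the top 26 mm of the neck stands above the rim.
- white_ring: Plain white insulating ring (a short tube), 0.09 kg, loose, standing upright: outside diameter 52 mm, hole 38 mm, height 40 mm. Origin: centre of the underside; z up. When home on the brass flange (8 mm above the bore's floor), its top 24 mm stands above the housing's rim.
- black_ring: Spare black ring of exactly the white ring's shape and size (52 mm outside, 38 mm hole, 40 mm high), standing upright on the bench; not needed. Origin: centre of the underside; z up. Behind the rings and left of the housing stands a big white cylinder instrument, 290 mm high, front at x = 0.50, y from 0 to -0.30: carry things round its right front corner, past (0.42, -0.33).
Things that resemble listed ones, but are neither listed nor needed, are in the scene too. Of the things that look like the brass_ring, the larger one is meant.

How it is judged:
By the outcome, as a careful person would: the job done as asked, in the order asked, and still so for the second after the job is handed in, with the robot touching nothing.
It also fails if it takes over 54 s, if anything falls off the work surface, if the arm or the gripper's body presses on something with over 40 N, if the wrist force passes 120 N, or if a joint passes its speed limit or range.

ROBOT

A 7-joint arm with a two-finger parallel gripper is mounted at the origin on a cart in front of the work surface, level with it; the furniture and walls round the work are solid. World frame = base frame: x ahead of the robot, y to its left, z up, the work surface at z = 0. Lengths are in m, angles in rad, forces in N, time in s.
With the tool pointing down it reaches from about 0.425 to 0.875 m from the base axis. Payload 9.9 kg.
Tool frame: the origin (TCP) lies midway between the tips of the shut fingers; the grasp point (between the pads) lies 19 mm behind it; y points along the fingers, x is the direction in which the jaws open and shut, and the axes are right-handed (so a half turn about y gives the same grasp; the last joint's range is limited). The gripper opens to 85 mm and grips with 20 to 120 N. Pads are 22 mm wide; open, the fingers measure 114 mm over their backs; the gripper's body (76 mm by 85 mm) begins 54 mm behind the grasp point. The pads swing forward as they close: fully open they stand 13 mm farther back than shut.
Start: joints at [-1.248, 0.576, 0.025, 1.437, -0.015, 1.129, -0.057], TCP at [0.267, 0.62, 0.231] pointing down, gripper open.
Joint ranges: [-2.76, 2.76], [-0.34, 2.15], [-1.52, 1.57], [0.19, 2.46], [-1.09, 4.23], [0.17, 1.99], [-2.82, 2.82]. Speed limits (rad/s): [2.22, 2.22, 3.01, 3.01, 3.14, 3.14, 3.14].

INTERFACE

Orientations are given as a 3x3 rotation matrix whose columns are the frame's x, y, z axes.
In Python, from station import bot gives the robot as it stands.
- The arm moves only by the tool apply_moves, never from a script. Its argument "rows" is a list of rows, each an object with "delta_pos": the shift along the tool's x, y, z in units of 30 mm (1.0 is 30 mm), a list of three; "twist": the turn about the tool's y in units of 6 degrees (1.0 is 6 degrees). In form: [{"delta_pos": [x, y, z], "twist": twist}, ...]. A call has 1 to 20 rows; each row is the pose to reach, as a shift and turn from the pose commanded when the call began, along the tool's axes at that moment; what a row does not reach only later rows make up. A row lasts 1/10 s, in which the tool goes at most 50 mm and 8.59 degrees, less where a joint would pass 70% of its speed; a pose out of reach is approached as far as the arm can. A call with a gripper value outside its range is refused whole. "gripper" is the finger opening in mm, from 0 to 85.4, set as the call begins (left out, the last holds). The fingers move at their own pace and stop on an object; "newtons" is the grip in N (left out, the last holds). Time passes only in rows, so rows that repeat a pose let the fingers close. It gives the time, the measured TCP pose, the force and the opening at its end, in the units of the state.
- bot.observe(): the state, without advancing time (a new reading comes with each control period).
- bot.capture(name): name is "side" or "top"; returns a dict with "frame" (480x640x3 uint8, red, green, blue), "intrinsics" (3x3 intrinsics, pixels), "R" (3x3) and "t" (3): a world point X has camera coordinates R X + t. Camera axes: x right, y down, z forward; pixel columns grow to the right and rows downward; lengths in m; the calibration is good to about 2 mm. A picture is of the moment at which its call begins. There is no depth.
- bot.finish_job(): hands the job in, once; it reports no verdict.
The state is a dict: "time": time; "q": joint angles; "dq": joint speeds; "joint_torque": joint torques, N m; "tcp_pos": TCP position; "ee_rot": TCP orientation; "wrist_force": force on the tool from outside, world axes, zero at the start; "moment": the same for the moment, N m; "opening": opening from 0.0 (shut) to 1.0 (fully open).
Only numpy, scipy, OpenCV 4.12 (cv2) and the standard library are available. Lean on these libraries where they do the work, as an engineer would, in place of code of your own. Each camera call takes 0.05 s, during which the arm holds its last target. There are 200 camera calls.

## Working session

There is one attempt and no reset: what is moved stays moved. The work goes in short steps, Python scripts to look and compute and a tool call to move; the robot and the scene stay as the last step left them, time stands still between calls to the robot, and variables do not carry over. Pictures are saved under pics/ and viewed, about 8 in all and at most 12, crops included, and the job is handed in when it is done.

Besides the shell and the picture viewer there is one more tool, called after "Emit:" in YAML: its name, and indented under it one key for each argument. apply_moves: Moves the arm, as the interface text tells. Its arguments: {"type":"object","properties":{"rows":{"type":"array"},"gripper":{"type":"number"},"newtons":{"type":"number"}},"required":["rows"]}

```bash
mkdir -p pics; ls
python3 - <<'E'
from station import bot
import cv2,numpy as np,pickle
for n in("side","top"):
    c=bot.capture(n); cv2.imwrite(f"pics/{n}0.png",c["frame"][:,:,::-1]); pickle.dump(c,open(f"{n}0.pkl","wb"))
    print(n,c["intrinsics"].tolist(),"C",(-c["R"].T@c["t"]).round(3),c["R"].round(3).tolist())
s=bot.observe(); print(s["time"],s["tcp_pos"],s["ee_rot"],s["opening"],s["wrist_force"])
E
```

```text
pics
side [[467.7661733013154, 0.0, 328.5367738382898], [0.0, 467.7661733013154, 241.02796805261923], [0.0, 0.0, 1.0]] C [0.227 0.361 0.618] [[-0.883, -0.469, 0.021], [-0.328, 0.584, -0.743], [0.337, -0.663, -0.669]]
top [[478.8400103013821, 0.0, 316.12601473094867], [0.0, 478.8400103013821, 238.29458282227228], [0.0, 0.0, 1.0]] C [ 0.353 -0.185  0.993] [[0.003, -1.0, -0.011], [-0.984, -0.001, -0.177], [0.177, 0.011, -0.984]]
0.1 [0.26690027 0.61955993 0.23053583] [[ 3.95615477e-01 -4.96752315e-04 -9.18416108e-01]
 [ 9.18415058e-01 -1.39178846e-03  3.95615778e-01]
 [-1.47476399e-03 -9.99998908e-01 -9.43882482e-05]] 0.9972154824802048 [-0.47821117 -0.01520761 -0.329453  ]
```

View pics/top0.png

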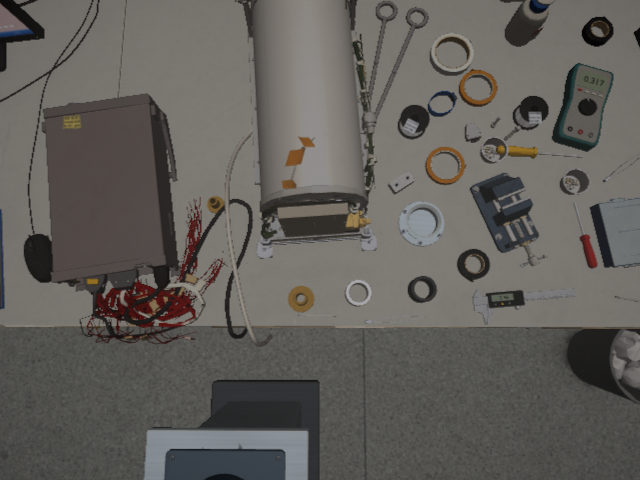

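View pics/side0.png

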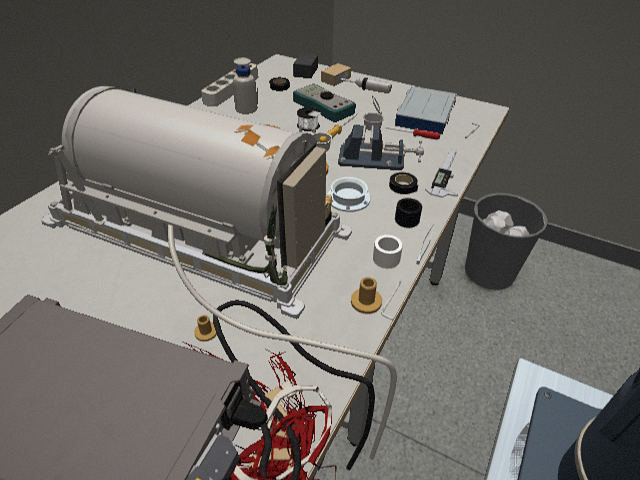

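Top view: brass ring at about (301,299), white ring (358,292), black ring (422,289), housing (421,223). The small brass lookalike is at (215,204). Next I'll fit model silhouettes to get positions.

```bash
cat > h.py <<'E'
import numpy as np,cv2,pickle
from scipy.optimize import minimize
def proj(c,X):
    p=(c["R"]@np.asarray(X,float).T).T+c["t"]; p=p@c["intrinsics"].T; return p[:,:2]/p[:,2:]
def back(c,uv,z):
    d=c["R"].T@np.linalg.inv(c["intrinsics"])@np.r_[uv,1]; C=-c["R"].T@c["t"]; return C+d*(z-C[2])/d[2]
A=np.linspace(0,2*np.pi,48,endpoint=False)
def circ(x,y,z,r): return np.c_[x+r*np.cos(A),y+r*np.sin(A),0*A+z]
def ring(x,y,z0,parts,c,shape=(480,640)):
    """parts: list of (r,zlo,zhi); silhouette mask, 4x oversampled"""
    m=np.zeros((shape[0]*4,shape[1]*4),np.uint8)
    for r,a,b in parts:
        h=cv2.convexHull(np.float32(proj(c,np.r_[circ(x,y,z0+a,r),circ(x,y,z0+b,r)])))
        cv2.fillConvexPoly(m,np.int32((h*4+1.5)*16),255,shift=4)
    return cv2.resize(m,shape[::-1],interpolation=cv2.INTER_AREA)/255.
def fit(c,seg,x0,z0,parts):
    f=lambda p:np.abs(ring(p[0],p[1],z0,parts,c)-seg).sum()
    r=minimize(f,x0,method="Nelder-Mead",options=dict(initial_simplex=np.array(x0)+np.array([[0,0],[.008,0],[0,.008]]),xatol=1e-4,fatol=.5))
    return r.x,r.fun/seg.sum()
BR=[(.027,0,.008),(.014,.008,.05)]; WR=[(.026,0,.04)]
def blob(m,uv):
    # component of m nearest uv, holes filled
    n,l,s,ce=cv2.connectedComponentsWithStats(m.astype(np.uint8))
    ok=[i for i in range(1,n) if s[i,4]>150]; i=min(ok,key=lambda i:np.hypot(*(ce[i]-uv)))
    cs,_=cv2.findContours((l==i).astype(np.uint8),cv2.RETR_EXTERNAL,cv2.CHAIN_APPROX_NONE)
    o=np.zeros(m.shape,np.uint8); cv2.drawContours(o,cs,-1,1,-1); return o
def seg(c,kind,uv):
    h=cv2.cvtColor(c["frame"],cv2.COLOR_RGB2HSV).astype(int)
    m={"brass":(h[...,1]>100)&(h[...,0]<30)&(h[...,2]>60),"white":(h[...,1]<40)&(h[...,2]>195),"black":h[...,2]<70}[kind]
    w=np.zeros_like(m); w[int(uv[1])-40:int(uv[1])+40,int(uv[0])-40:int(uv[0])+40]=1
    return blob(m&w,uv)
E
python3 - <<'E'
from h import *
T,S=[pickle.load(open(f"{n}0.pkl","rb")) for n in("top","side")]
for k,a,b,P in(("brass",(301,299),(367,295),BR),("white",(358,292),(387,251),WR),("black",(422,289),(408,212),WR)):
    x0=back(T,a,.03)[:2]
    for c,uv in((T,a),(S,b)):
        s=seg(c,k,uv); 
        p,e=fit(c,s,x0,0,P); print(k,s.sum(),p.round(4),round(e,3))
print("housing approx",back(T,(421,223),.03),"edge",back(T,(300,327),0))
for uv in((172,275),(155,98),(52,282)): print("box",[back(T,uv,z)[:2].round(3).tolist() for z in(0,.1,.2)])
print("box side",[back(S,(247,368),z).round(3).tolist() for z in(0,.1,.15,.2)],[back(S,(28,297),z).round(3).tolist() for z in(0,.1,.15,.2)])
t=cv2.resize(T["frame"][175:320,280:460],None,fx=4,fy=4,interpolation=cv2.INTER_CUBIC)
s=cv2.resize(S["frame"][170:320,310:440],None,fx=4,fy=4,interpolation=cv2.INTER_CUBIC)
cv2.imwrite("pics/t1.png",t[:,:,::-1]);cv2.imwrite("pics/s1.png",s[:,:,::-1])
E
```

```text
brass 519 [ 0.4056 -0.1425] 0.084
brass 775 [ 0.4077 -0.1458] 0.125Traceback (most recent call last):
  File "<stdin>", line 6, in <module>
  File "h.py", line 31, in seg
    return blob(m&w,uv)
  File "h.py", line 24, in blob
    ok=[i for i in range(1,n) if s[i,4]>150]; i=min(ok,key=lambda i:np.hypot(*(ce[i]-uv)))
                                                ~~~^^^^^^^^^^^^^^^^^^^^^^^^^^^^^^^^^^^^^^^
ValueError: min() iterable argument is empty
```

```bash
sed -i 's/s\[i,4\]>150/s[i,4]>90/' h.py
python3 - <<'E'
from h import *
T,S=[pickle.load(open(f"{n}0.pkl","rb")) for n in("top","side")]
t=cv2.resize(T["frame"][175:320,280:460],None,fx=4,fy=4,interpolation=cv2.INTER_CUBIC)
s=cv2.resize(S["frame"][170:320,310:440],None,fx=4,fy=4,interpolation=cv2.INTER_CUBIC)[:580]
o=np.zeros((580,1240,3),np.uint8);o[:,:720]=t;o[:,720:]=s
cv2.imwrite("pics/c1.png",cv2.resize(o,(800,374),interpolation=cv2.INTER_AREA)[:,:,::-1])
for c,u in((T,(358,292)),(S,(387,240)),(T,(421,223)),(S,(350,185))):
    print(cv2.cvtColor(c["frame"],cv2.COLOR_RGB2HSV)[u[1],u[0]-26:u[0]+27:2].tolist())
print("housing approx",back(T,(421,223),.03),"edge",back(T,(300,327),0))
for uv in((172,275),(155,98),(52,282)): print("box",[back(T,uv,z)[:2].round(3).tolist() for z in(0,.1,.2)])
print("box side",[back(S,(247,368),z).round(3).tolist() for z in(0,.1,.15,.2)],[back(S,(28,297),z).round(3).tolist() for z in(0,.1,.15,.2)])
E
```

```text
[[19, 16, 125], [20, 18, 125], [20, 18, 125], [20, 18, 125], [23, 16, 124], [17, 18, 125], [21, 16, 110], [10, 5, 156], [165, 3, 153], [19, 16, 125], [17, 18, 126], [20, 19, 124], [17, 18, 125], [21, 20, 125], [23, 17, 123], [20, 19, 124], [17, 18, 125], [17, 21, 87], [0, 4, 126], [150, 3, 167], [19, 16, 125], [17, 18, 126], [20, 18, 125], [21, 20, 127], [20, 18, 126], [20, 18, 126], [23, 16, 126]]
[[24, 14, 184], [26, 11, 186], [22, 15, 187], [25, 15, 185], [16, 15, 185], [24, 14, 183], [25, 15, 186], [34, 9, 217], [60, 2, 243], [19, 20, 143], [12, 14, 88], [13, 19, 93], [17, 18, 99], [11, 20, 102], [23, 10, 102], [15, 20, 104], [20, 15, 101], [13, 18, 102], [0, 0, 227], [45, 2, 241], [18, 16, 189], [22, 15, 192], [27, 13, 190], [25, 15, 188], [18, 13, 189], [21, 19, 188], [23, 18, 189]]
[[17, 18, 128], [17, 19, 120], [104, 20, 143], [105, 23, 155], [102, 22, 153], [104, 22, 152], [80, 6, 138], [104, 22, 151], [103, 23, 155], [102, 21, 155], [103, 23, 156], [104, 21, 155], [103, 23, 156], [103, 23, 157], [104, 21, 157], [105, 23, 157], [105, 22, 159], [105, 22, 159], [105, 22, 160],
[... 246 characters left out ...]
4], [78, 13, 95], [90, 12, 86], [90, 3, 92], [83, 11, 95], [90, 9, 89], [60, 8, 96], [90, 8, 94], [105, 11, 96], [100, 8, 97], [86, 12, 176], [79, 10, 201], [80, 8, 202], [99, 16, 229], [30, 14, 185], [21, 14, 184], [16, 15, 186], [22, 15, 185], [23, 12, 187]]
housing approx [ 0.55856644 -0.38911123  0.03      ] edge [ 3.48121303e-01 -1.41417399e-01 -1.11022302e-16]
box [[0.454, 0.126], [0.444, 0.095], [0.434, 0.064]]
box [[0.85, 0.187], [0.8, 0.149], [0.75, 0.112]]
box [[0.439, 0.377], [0.43, 0.32], [0.422, 0.264]]
box side [[0.51, 0.062, 0.0], [0.464, 0.11, 0.1], [0.441, 0.135, 0.15], [0.418, 0.159, 0.2]] [[0.919, 0.127, 0.0], [0.807, 0.165, 0.1], [0.751, 0.184, 0.15], [0.695, 0.203, 0.2]]
```

View pics/c1.png

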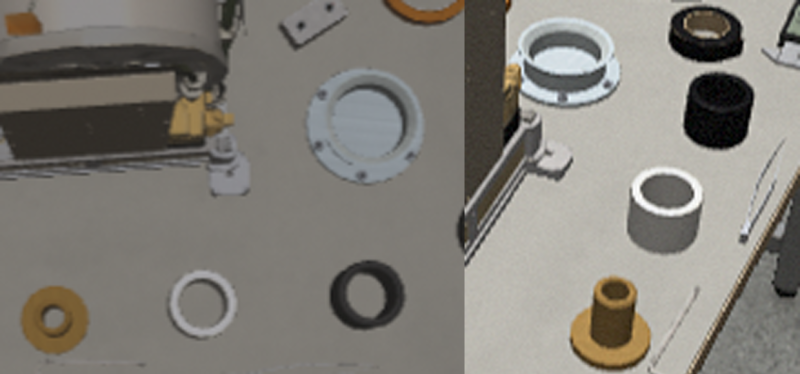

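The crop confirms the identities and the clear bore. Housing foot centre is at about top (421.5, 223.5). Now the white ring and housing fits.

Run:
```python
from h import *
T,S=[pickle.load(open(f"{n}0.pkl","rb")) for n in("top","side")]
H=[cv2.cvtColor(c["frame"],cv2.COLOR_RGB2HSV).astype(int) for c in(T,S)]
def win(m,u,r=35):
    w=np.zeros_like(m);w[u[1]-r:u[1]+r,u[0]-r:u[0]+r]=1;return m&w
def go(n,c,m,u,P):
    s=blob(win(m,u),np.array(u)); p,e=fit(c,s,back(c,u,.02)[:2],0,P); print(n,s.sum(),p.round(4),round(e,3))
TOPW=[(.026,.04,.0401)]
go("whiteT",T,(H[0][...,1]<12)&(H[0][...,2]>122),(358,292),TOPW)
go("whiteT hull",T,(H[0][...,1]<12),(358,292),WR)
go("whiteS",S,(H[1][...,1]<14)&(H[1][...,2]>203),(387,244),TOPW)
HO=[(.048,0,.006),(.041,0,.03)]
k=np.ones((3,3),np.uint8)
for c,h,u in((T,H[0],(421,223)),(S,H[1],(350,192))):
    m=(h[...,0]>70)&(h[...,0]<116)&(h[...,1]>5)&(h[...,2]>75)
    m=cv2.morphologyEx(cv2.morphologyEx(m.astype(np.uint8),cv2.MORPH_CLOSE,k),cv2.MORPH_OPEN,k)>0
    go("housing",c,m,u,HO)
```

```text
whiteT 529 [ 0.4172 -0.2582] 0.053
whiteT hull 534 [ 0.4174 -0.2582] 0.098
whiteS 405 [ 0.4186 -0.2599] 0.07
housing 1593 [ 0.5642 -0.3946] 0.045
housing 1124 [ 0.5673 -0.4005] 0.114
```

```bash
cat > plan.py <<'E'
import numpy as np
def rows(st,wps,n):
    """wps: (x,y,z,yaw deg) world, polar-interpolated in n rows; from the observed state"""
    R=np.array(st["ee_rot"]);p=np.array(st["tcp_pos"]);yaw0=np.degrees(np.arctan2(R[1,0],R[0,0]))
    W=np.array([(np.hypot(x,y),np.degrees(np.arctan2(y,x)),z,w) for x,y,z,w in [(*p,yaw0)]+list(wps)])
    L=np.r_[0,np.cumsum([max(np.linalg.norm([b[0]-a[0],b[2]-a[2],np.radians(b[1]-a[1])*(a[0]+b[0])/2])/.05,abs(b[3]-a[3])/8.5,1e-6) for a,b in zip(W,W[1:])])]
    o=[]
    for s in np.linspace(0,L[-1],n+1)[1:]:
        r,a,z,w=[np.interp(s,L,W[:,i]) for i in range(4)];a=np.radians(a)
        d=R.T@(np.array([r*np.cos(a),r*np.sin(a),z])-p)/.03
        o.append({"delta_pos":[round(v,2) for v in d.tolist()],"twist":round(-(w-yaw0)/6,2)})
    return o,round(L[-1],1)
E
python3 - <<'E'
from plan import rows
from station import bot
import numpy as np
pol=lambda r,a,z:(r*np.cos(np.radians(a)),r*np.sin(np.radians(a)),z,a)
o,L=rows(bot.observe(),[pol(.56,45,.23),pol(.44,18,.23),pol(.432,-8,.2),(.4065,-.144,.14,-19.5)],20)
print(L);print(str(o).replace("'",'"'))
E
```

```text
16.6
[{"delta_pos": [-0.65, 0.0, -1.32], "twist": np.float64(0.58)}, {"delta_pos": [-1.37, 0.01, -2.56], "twist": np.float64(1.15)}, {"delta_pos": [-2.17, 0.01, -3.72], "twist": np.float64(1.73)}, {"delta_pos": [-3.02, 0.02, -4.8], "twist": np.float64(2.31)}, {"delta_pos": [-3.93, 0.02, -5.78], "twist": np.float64(2.88)}, {"delta_pos": [-4.88, 0.02, -6.68], "twist": np.float64(3.46)}, {"delta_pos": [-5.96, 0.03, -7.63], "twist": np.float64(4.13)}, {"delta_pos": [-7.12, 0.03, -8.53], "twist": np.float64(4.84)}, {"delta_pos": [-8.31, 0.03, -9.3], "twist": np.float64(5.55)}, {"delta_pos": [-9.54, 0.03, -9.94], "twist": np.float64(6.25)}, {"delta_pos": [-10.78, 0.03, -10.45], "twist": np.float64(6.96)}, {"delta_pos": [-12.02, 0.04, -10.84], "twist": np.float64(7.67)}, {"delta_pos": [-13.2, 0.11, -11.33], "twist": np.float64(8.44)}, {"delta_pos": [-14.34, 0.32, -12.1], "twist": np.float64(9.34)}, {"delta_pos": [-15.53, 0.53, -12.77], "twist": np.float64(10.24)}, {"delta_pos": [-16.79, 0.74, -13.31], "twist": np.float64(11.14)}, {"delta_pos": [-18.08, 0.95, -13.74], "twist": np.float64(12.04)}, {"delta_pos": [-19.28, 1.47, -14.03], "twist": np.float64(12.86)}, {"delta_pos": [-20.4, 2.26, -14.23], "twist": np.float64(13.61)}, {"delta_pos": [-21.53, 3.05, -14.34], "twist": np.float64(14.37)}]
```

Emit:
apply_moves:
  rows:
    - {"delta_pos": [-0.65, 0, -1.32], "twist": 0.58}
    - {"delta_pos": [-1.37, 0, -2.56], "twist": 1.15}
    - {"delta_pos": [-2.17, 0, -3.72], "twist": 1.73}
    - {"delta_pos": [-3.02, 0, -4.8], "twist": 2.31}
    - {"delta_pos": [-3.93, 0, -5.78], "twist": 2.88}
    - {"delta_pos": [-4.88, 0, -6.68], "twist": 3.46}
    - {"delta_pos": [-5.96, 0, -7.63], "twist": 4.13}
    - {"delta_pos": [-7.12, 0, -8.53], "twist": 4.84}
    - {"delta_pos": [-8.31, 0, -9.3], "twist": 5.55}
    - {"delta_pos": [-9.54, 0, -9.94], "twist": 6.25}
    - {"delta_pos": [-10.78, 0, -10.45], "twist": 6.96}
    - {"delta_pos": [-12.02, 0.04, -10.84], "twist": 7.67}
    - {"delta_pos": [-13.2, 0.11, -11.33], "twist": 8.44}
    - {"delta_pos": [-14.34, 0.32, -12.1], "twist": 9.34}
    - {"delta_pos": [-15.53, 0.53, -12.77], "twist": 10.24}
    - {"delta_pos": [-16.79, 0.74, -13.31], "twist": 11.14}
    - {"delta_pos": [-18.08, 0.95, -13.74], "twist": 12.04}
    - {"delta_pos": [-19.28, 1.47, -14.03], "twist": 12.86}
    - {"delta_pos": [-20.4, 2.26, -14.23], "twist": 13.61}
    - {"delta_pos": [-21.53, 3.05, -14.34], "twist": 14.37}
  gripper: 60
  newtons: 40

```text
time: 2.1
tcp_pos: [0.4066, -0.1449, 0.1392]
ee_rot: [[0.941, 0.001, 0.337], [-0.337, -0.001, 0.941], [0.001, -1.0, -0.0]]
wrist_force: [0.4, 0.1, -0.2]
opening: 0.703
```

Emit:
apply_moves:
  rows:
    - {"delta_pos": [0, 1, 0], "twist": 0}
    - {"delta_pos": [0, 2.2, 0], "twist": 0}
    - {"delta_pos": [0, 3.1, 0], "twist": 0}
    - {"delta_pos": [0, 3.6, 0], "twist": 0}
    - {"delta_pos": [0, 3.76, 0], "twist": 0}
    - {"delta_pos": [0, 3.76, 0], "twist": 0}

```text
time: 2.7
tcp_pos: [0.4063, -0.1435, 0.0266]
ee_rot: [[0.942, -0.001, 0.335], [-0.335, 0.0, 0.942], [-0.001, -1.0, -0.0]]
wrist_force: [-0.7, 0.1, 0.3]
opening: 0.699
```

Run:
```python
from station import bot
import cv2
s=bot.observe(); print(s["time"],s["tcp_pos"],s["wrist_force"],s["opening"])
c=bot.capture("side")["frame"][150:350,260:500]
cv2.imwrite("pics/s2.png",cv2.resize(c,None,fx=3,fy=3,interpolation=cv2.INTER_CUBIC)[:,:,::-1])
```

```text
2.7 [ 0.40625259 -0.14354281  0.02664677] [-0.71997754  0.13711394  0.2744663 ] 0.6992900468890674
```

View pics/s2.png

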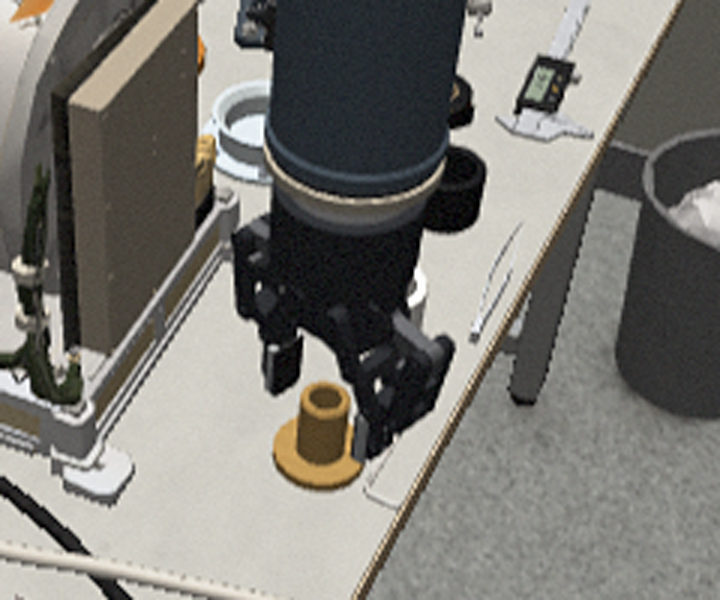

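The side picture shows the neck at (323,420), midway between the pads at (285,370) and (365,440). Now I'll close the gripper.

Emit:
apply_moves:
  rows:
    - {"delta_pos": [0, 0, 0], "twist": 0}
    - {"delta_pos": [0, 0, 0], "twist": 0}
    - {"delta_pos": [0, 0, 0], "twist": 0}
    - {"delta_pos": [0, 0, 0], "twist": 0}
    - {"delta_pos": [0, 0, 0], "twist": 0}
    - {"delta_pos": [0, 0, 0], "twist": 0}
  gripper: 15
  newtons: 50

```text
time: 3.35
tcp_pos: [0.4071, -0.1434, 0.028]
ee_rot: [[0.943, 0.002, 0.334], [-0.334, -0.0, 0.943], [0.002, -1.0, 0.0]]
wrist_force: [-2.1, 0.0, 9.9]
opening: 0.312
```

Emit:
apply_moves:
  rows:
    - {"delta_pos": [0, -0.3, 0], "twist": 0}
    - {"delta_pos": [0, -1, 0], "twist": 0}
    - {"delta_pos": [0, -2, 0], "twist": 0}
    - {"delta_pos": [0, -3, 0], "twist": 0}
    - {"delta_pos": [0, -3.6, 0], "twist": 0}
    - {"delta_pos": [0, -3.8, 0], "twist": 0}
    - {"delta_pos": [0, -3.8, 0], "twist": 0}

```text
time: 4.05
tcp_pos: [0.4069, -0.1432, 0.1417]
ee_rot: [[0.943, 0.002, 0.334], [-0.334, 0.0, 0.943], [0.002, -1.0, 0.001]]
wrist_force: [-0.1, -0.3, -2.5]
opening: 0.309
```

Run:
```python
from station import bot
from plan import rows
from h import *
s=bot.observe(); print(s["time"],s["tcp_pos"],s["wrist_force"],s["opening"],s["q"])
for n in("top","side"):
    c=bot.capture(n); pickle.dump(c,open(n+"1.pkl","wb")); cv2.imwrite(f"pics/{n}1.png",c["frame"][:,:,::-1])
o,L=rows(s,[(.42,-.20,.16,-25),(.43,-.33,.16,-36),(.564,-.396,.14,-35)],14)
print(L);print(str(o).replace("'",'"').replace("np.float64",""))
```

```text
4.05 [ 0.40689648 -0.1432348   0.14170686] [-0.1112173  -0.27168009 -2.45131143] 0.30854866142263104 [-0.14963866  0.38964906  0.52117042  2.18109677 -0.3223954   0.64193826
  0.25954291]
6.9
[{"delta_pos": [0.44, -0.24, -0.63], "twist": (0.37)}, {"delta_pos": [0.85, -0.49, -1.29], "twist": (0.74)}, {"delta_pos": [1.25, -0.61, -1.97], "twist": (1.09)}, {"delta_pos": [1.63, -0.61, -2.66], "twist": (1.43)}, {"delta_pos": [1.99, -0.61, -3.39], "twist": (1.78)}, {"delta_pos": [2.31, -0.61, -4.14], "twist": (2.12)}, {"delta_pos": [2.59, -0.61, -4.93], "twist": (2.46)}, {"delta_pos": [2.93, -0.59, -5.63], "twist": (2.75)}, {"delta_pos": [3.73, -0.48, -5.75], "twist": (2.72)}, {"delta_pos": [4.53, -0.37, -5.86], "twist": (2.69)}, {"delta_pos": [5.33, -0.26, -5.96], "twist": (2.67)}, {"delta_pos": [6.13, -0.15, -6.05], "twist": (2.64)}, {"delta_pos": [6.94, -0.04, -6.13], "twist": (2.61)}, {"delta_pos": [7.75, 0.07, -6.2], "twist": (2.59)}]
```

Run:
```python
from h import *
S=pickle.load(open("side1.pkl","rb"));T=pickle.load(open("top1.pkl","rb"))
p=proj(S,[(.407,-.1433,.14)])[0].astype(int);q=proj(T,[(.407,-.1433,.14)])[0].astype(int);print(p,q)
f=lambda c,p:cv2.resize(c["frame"][max(p[1]-65,0):max(p[1]-65,0)+130,p[0]-65:p[0]+65],(400,400),interpolation=cv2.INTER_CUBIC)
cv2.imwrite("pics/c3.png",np.hstack([f(S,p),f(T,q)])[:,:,::-1])
```

```text
[372 242] [297 293]
```

View pics/c3.png

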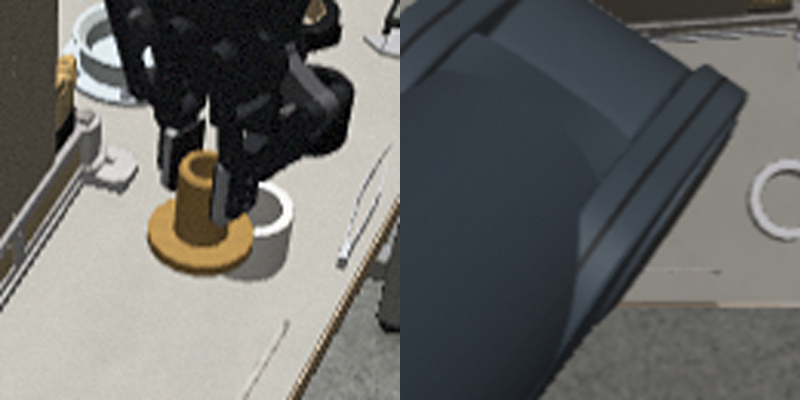

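Run:
```python
from station import bot
from plan import rows
from h import *
s=bot.observe()
o,L=rows(s,[(.415,-.22,.15,-25),(.42,-.35,.15,-36),(.49,-.40,.15,-36),(.565,-.398,.12,-35)],14)
print(L);print(str(o).replace("'",'"').replace("np.float64",""))
```

```text
7.5
[{"delta_pos": [0.43, -0.11, -0.76], "twist": (0.31)}, {"delta_pos": [0.82, -0.22, -1.55], "twist": (0.63)}, {"delta_pos": [1.17, -0.32, -2.38], "twist": (0.95)}, {"delta_pos": [1.57, -0.32, -3.14], "twist": (1.33)}, {"delta_pos": [1.94, -0.32, -3.94], "twist": (1.7)}, {"delta_pos": [2.26, -0.32, -4.78], "twist": (2.08)}, {"delta_pos": [2.55, -0.32, -5.65], "twist": (2.46)}, {"delta_pos": [2.93, -0.32, -6.4], "twist": (2.75)}, {"delta_pos": [3.78, -0.32, -6.65], "twist": (2.75)}, {"delta_pos": [4.64, -0.32, -6.9], "twist": (2.75)}, {"delta_pos": [5.5, -0.32, -7.13], "twist": (2.75)}, {"delta_pos": [6.28, 0.01, -6.87], "twist": (2.69)}, {"delta_pos": [7.05, 0.34, -6.57], "twist": (2.64)}, {"delta_pos": [7.83, 0.68, -6.24], "twist": (2.58)}]
```

Emit:
apply_moves:
  rows:
    - {"delta_pos": [0.3, -0.1, -0.5], "twist": 0.2}
    - {"delta_pos": [0.82, -0.22, -1.55], "twist": 0.63}
    - {"delta_pos": [1.17, -0.32, -2.38], "twist": 0.95}
    - {"delta_pos": [1.57, -0.32, -3.14], "twist": 1.33}
    - {"delta_pos": [1.94, -0.32, -3.94], "twist": 1.7}
    - {"delta_pos": [2.26, -0.32, -4.78], "twist": 2.08}
    - {"delta_pos": [2.55, -0.32, -5.65], "twist": 2.46}
    - {"delta_pos": [2.93, -0.32, -6.4], "twist": 2.75}
    - {"delta_pos": [3.78, -0.32, -6.65], "twist": 2.75}
    - {"delta_pos": [4.64, -0.32, -6.9], "twist": 2.75}
    - {"delta_pos": [5.5, -0.32, -7.13], "twist": 2.75}
    - {"delta_pos": [6.28, 0, -6.87], "twist": 2.69}
    - {"delta_pos": [7.05, 0.34, -6.57], "twist": 2.64}
    - {"delta_pos": [7.6, 0.6, -6.35], "twist": 2.6}
    - {"delta_pos": [7.83, 0.68, -6.24], "twist": 2.58}
    - {"delta_pos": [7.83, 0.68, -6.24], "twist": 2.58}

```text
time: 5.75
tcp_pos: [0.5654, -0.3976, 0.1185]
ee_rot: [[0.82, -0.002, 0.573], [-0.573, 0.002, 0.82], [-0.003, -1.0, 0.0]]
wrist_force: [0.0, -0.8, -3.1]
opening: 0.311
```

```bash
cat > meas.py <<'E'
from h import *
from station import bot
def held(c,x0,z0,parts,kind,rad=32):
    h=cv2.cvtColor(c["frame"],cv2.COLOR_RGB2HSV).astype(int)
    m=(h[...,1]>100)&(h[...,0]<30)&(h[...,2]>60) if kind=="brass" else (h[...,1]<25)&(h[...,2]>100)
    valid=(h[...,2]>75)|m          # dark gripper pixels ignored
    u=proj(c,[(*x0,z0+.02)])[0].astype(int); w=np.zeros(m.shape,bool); w[max(u[1]-rad,0):u[1]+rad,u[0]-rad:u[0]+rad]=1
    f=lambda p:(np.abs(ring(p[0],p[1],z0,parts,c)-(m&w))*(valid&w)).sum()
    r=minimize(f,x0,method="Nelder-Mead",options=dict(initial_simplex=np.array(x0)+np.array([[0,0],[.006,0],[0,.006]]),xatol=1e-4,fatol=.3))
    return r.x,r.fun/(m&w).sum()
E
python3 - <<'E'
from meas import *
s=bot.observe();t=s["tcp_pos"];print(s["time"],t,s["wrist_force"],s["opening"],s["ee_rot"][0])
S=bot.capture("side");pickle.dump(S,open("side2.pkl","wb"))
p,e=held(S,t[:2],t[2]-.028,BR,"brass");print("held brass side",p,e,"minus tcp",p-t[:2])
o=S["frame"].copy()
for pts,col in((np.r_[circ(*p,t[2]-.028,.027),circ(*p,t[2]+.022,.014)],(255,0,0)),(np.r_[circ(.5673,-.4005,.03,.041),circ(.5673,-.4005,.03,.037)],(0,200,0)),(circ(.5655,-.398,.03,.041),(0,0,255))):
    pass
    for u in proj(S,pts): cv2.circle(o,tuple(np.int32(u*1)),0,col,-1)
u=proj(S,[t])[0].astype(int);cv2.imwrite("pics/s4.png",cv2.resize(o[u[1]-60:u[1]+80,u[0]-80:u[0]+80],(800,600)[:2] and (680,595),interpolation=cv2.INTER_NEAREST)[:,:,::-1])
E
```

```text
5.75 [ 0.56536462 -0.39759139  0.118503  ] [ 0.03444182 -0.82095761 -3.13053239] 0.3108511645194827 [ 0.81961944 -0.00234988  0.57290353]
held brass side [ 0.56712083 -0.40306686] 0.36798260413151873 minus tcp [ 0.00175621 -0.00547547]
```

View pics/s4.png

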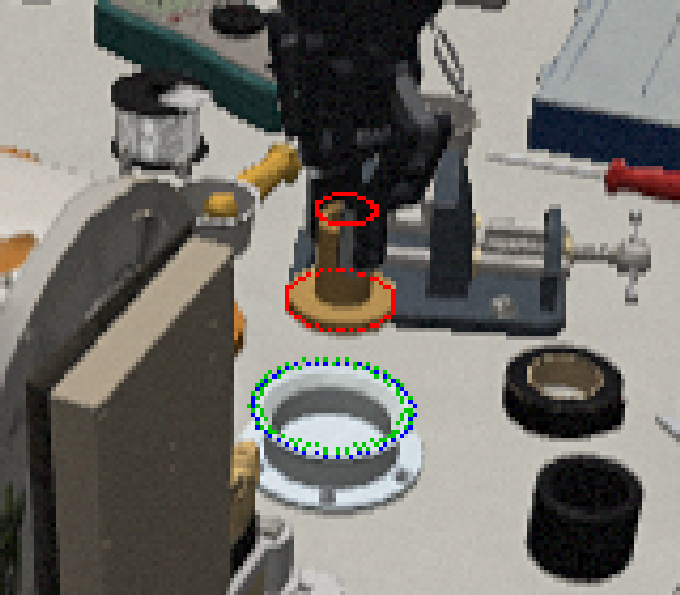

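Run:
```python
from meas import *
from scipy.ndimage import map_coordinates
def grad(c):
    g=cv2.GaussianBlur(cv2.cvtColor(c["frame"],cv2.COLOR_RGB2LAB).astype(np.float32),(0,0),.8)
    return np.sqrt(sum(cv2.Sobel(g[...,i],cv2.CV_32F,a,1-a)**2 for i in range(3) for a in(0,1)))
def score(c,G,x,y,C):
    return sum(np.minimum(map_coordinates(G,proj(c,circ(x,y,z,r))[:,::-1].T,order=1),150).mean() for r,z in C)
for n in("side0","side2","top0"):
    c=pickle.load(open(n+".pkl","rb"));G=grad(c)
    for C in([(.041,.03)],[(.041,.03),(.048,.006)],[(.041,.03),(.048,.006),(.048,0),(.03,.006)]):
        g=[(score(c,G,x,y,C),x,y) for x in np.arange(.557,.577,.0005) for y in np.arange(-.41,-.388,.0005)]
        b=np.array(sorted(g)[-8:]);print(n,len(C),b[:,1:].mean(0).round(4),b[-1].round(4))
```

```text
side0 1 [ 0.575  -0.3887] [107.0339   0.575   -0.3885]
side0 2 [ 0.5676 -0.3979] [223.5817   0.5675  -0.398 ]
side0 4 [ 0.5659 -0.3954] [ 4.691182e+02  5.660000e-01 -3.955000e-01]
side2 1 [ 0.575  -0.3888] [107.5477   0.575   -0.3885]
side2 2 [ 0.5676 -0.3979] [223.7585   0.5675  -0.398 ]
side2 4 [ 0.5659 -0.3954] [ 4.6927e+02  5.6600e-01 -3.9550e-01]
top0 1 [ 0.5572 -0.3893] [63.7251  0.557  -0.3885]
top0 2 [ 0.5649 -0.3951] [108.9802   0.565   -0.395 ]
top0 4 [ 0.5647 -0.3954] [240.4127   0.565   -0.3955]
```

Run:
```python
from meas import *
from scipy.ndimage import map_coordinates
def grad(c):
    g=cv2.GaussianBlur(cv2.cvtColor(c["frame"],cv2.COLOR_RGB2LAB).astype(np.float32),(0,0),.8)
    return np.sqrt(sum(cv2.Sobel(g[...,i],cv2.CV_32F,a,1-a)**2 for i in range(3) for a in(0,1)))
def score(c,G,x,y,C):
    return sum(np.minimum(map_coordinates(G,proj(c,circ(x,y,z,r))[:,::-1].T,order=1),150).mean() for r,z in C)
for n,x0,y0,z in(("side0",.4065,-.144,0),("side1",.407,-.1435,.1137),("side2",.565,-.399,.0905)):
    c=pickle.load(open(n+".pkl","rb"));G=grad(c)
    for dz in(-.003,0,.003):
        g=[(score(c,G,x,y,[(.027,z+dz),(.027,z+dz+.008)]),x,y) for x in np.arange(x0-.01,x0+.01,.0005) for y in np.arange(y0-.01,y0+.01,.0005)]
        b=np.array(sorted(g)[-8:]);print(n,dz,b[:,1:].mean(0).round(4),b[-1].round(4))
```

```text
side0 -0.003 [ 0.4089 -0.1491] [ 2.675908e+02  4.090000e-01 -1.495000e-01]
side0 0 [ 0.4081 -0.1468] [ 2.672167e+02  4.085000e-01 -1.470000e-01]
side0 0.003 [ 0.4073 -0.1444] [ 2.675688e+02  4.075000e-01 -1.445000e-01]
side1 -0.003 [ 0.4082 -0.1481] [ 2.478531e+02  4.085000e-01 -1.490000e-01]
side1 0 [ 0.4071 -0.1449] [ 2.486695e+02  4.075000e-01 -1.460000e-01]
side1 0.003 [ 0.406 -0.142] [ 2.48683e+02  4.06500e-01 -1.43000e-01]
side2 -0.003 [ 0.5704 -0.4051] [263.4014   0.5705  -0.405 ]
side2 0 [ 0.5686 -0.4009] [263.6451   0.5685  -0.4005]
side2 0.003 [ 0.5665 -0.3965] [263.7613   0.5665  -0.3965]
```

Emit:
apply_moves:
  rows:
    - {"delta_pos": [-0.06, 0.3, 0.06], "twist": 0}
    - {"delta_pos": [-0.06, 0.8, 0.06], "twist": 0}
    - {"delta_pos": [-0.06, 1.3, 0.06], "twist": 0}
    - {"delta_pos": [-0.06, 1.7, 0.06], "twist": 0}
    - {"delta_pos": [-0.06, 2.0, 0.06], "twist": 0}
    - {"delta_pos": [-0.06, 2.2, 0.06], "twist": 0}
    - {"delta_pos": [-0.06, 2.3, 0.06], "twist": 0}
    - {"delta_pos": [-0.06, 2.3, 0.06], "twist": 0}

```text
time: 6.6
tcp_pos: [0.5649, -0.3959, 0.0513]
ee_rot: [[0.819, -0.0, 0.574], [-0.574, 0.0, 0.819], [-0.0, -1.0, -0.0]]
wrist_force: [0.3, 0.0, -2.0]
opening: 0.306
```

Emit:
apply_moves:
  rows:
    - {"delta_pos": [0, 0.1, 0], "twist": 0}
    - {"delta_pos": [0, 0.2, 0], "twist": 0}
    - {"delta_pos": [0, 0.3, 0], "twist": 0}
    - {"delta_pos": [0, 0.4, 0], "twist": 0}
    - {"delta_pos": [0, 0.4, 0], "twist": 0}

```text
time: 7.1
tcp_pos: [0.5648, -0.3957, 0.0391]
ee_rot: [[0.819, -0.001, 0.574], [-0.574, 0.0, 0.819], [-0.001, -1.0, 0.0]]
wrist_force: [0.4, -0.0, -2.7]
opening: 0.309
```

Free so far, with the underside about 5 mm above the floor inside the straight bore. Lowering to the floor.

Emit:
apply_moves:
  rows:
    - {"delta_pos": [0, 0.06, 0], "twist": 0}
    - {"delta_pos": [0, 0.12, 0], "twist": 0}
    - {"delta_pos": [0, 0.17, 0], "twist": 0}
    - {"delta_pos": [0, 0.17, 0], "twist": 0}

```text
time: 7.5
tcp_pos: [0.5649, -0.3959, 0.0343]
ee_rot: [[0.819, -0.0, 0.574], [-0.574, -0.0, 0.819], [-0.0, -1.0, -0.0]]
wrist_force: [-0.0, 0.5, -3.2]
opening: 0.304
```

Emit:
apply_moves:
  rows:
    - {"delta_pos": [0, 0.03, 0], "twist": 0}
    - {"delta_pos": [0, 0.06, 0], "twist": 0}
    - {"delta_pos": [0, 0.06, 0], "twist": 0}

```text
time: 7.8
tcp_pos: [0.565, -0.396, 0.0341]
ee_rot: [[0.819, 0.001, 0.574], [-0.574, 0.0, 0.819], [0.001, -1.0, 0.0]]
wrist_force: [-2.9, 3.2, 10.2]
opening: 0.308
```

Floor contact at TCP z 0.034, exactly as predicted. Release and lift.

Emit:
apply_moves:
  rows:
    - {"delta_pos": [0, 0, 0], "twist": 0}
    - {"delta_pos": [0, 0, 0], "twist": 0}
    - {"delta_pos": [0, 0, 0], "twist": 0}
    - {"delta_pos": [0, -0.1, 0], "twist": 0}
    - {"delta_pos": [0, -0.5, 0], "twist": 0}
    - {"delta_pos": [0, -1.2, 0], "twist": 0}
    - {"delta_pos": [0, -2.4, 0], "twist": 0}
    - {"delta_pos": [0, -3.6, 0], "twist": 0}
    - {"delta_pos": [0, -3.8, 0], "twist": 0}
  gripper: 46

```text
time: 8.7
tcp_pos: [0.5664, -0.3981, 0.1525]
ee_rot: [[0.819, 0.006, 0.574], [-0.574, -0.005, 0.819], [0.008, -1.0, -0.001]]
wrist_force: [-0.3, -1.1, 0.1]
opening: 0.539
```

Run:
```python
from meas import *
from plan import rows
s=bot.observe();t=s["tcp_pos"];print(s["time"],t,s["wrist_force"],s["opening"])
S=bot.capture("side");pickle.dump(S,open("side3.pkl","wb"))
x=np.array([.567,-.398])
p,e=held(S,x,.006,[(.014,.03,.05)],"brass",26);print("neck side",p,e)
cv2.imwrite("pics/s5.png",cv2.resize(S["frame"][100:260,280:450],(680,600-40+80-0)[:1]+(598,),interpolation=cv2.INTER_CUBIC)[:,:,::-1])
o,L=rows(s,[(.49,-.40,.15,-36),(.42,-.35,.15,-36),(.4178,-.259,.12,-32)],12)
print(L);print(str(o).replace("'",'"').replace("np.float64",""))
```

```text
8.7 [ 0.5663909  -0.39808425  0.15251516] [-0.31471421 -1.12275231  0.09786058] 0.539311324743996
neck side [ 0.55356433 -0.37146004] 0.5775070028011204
5.2
[{"delta_pos": [-0.57, 0.02, -0.46], "twist": (0.05)}, {"delta_pos": [-1.14, 0.04, -0.89], "twist": (0.09)}, {"delta_pos": [-1.72, 0.06, -1.3], "twist": (0.14)}, {"delta_pos": [-2.37, 0.07, -1.51], "twist": (0.16)}, {"delta_pos": [-3.09, 0.06, -1.51], "twist": (0.16)}, {"delta_pos": [-3.81, 0.06, -1.51], "twist": (0.16)}, {"delta_pos": [-4.53, 0.05, -1.5], "twist": (0.16)}, {"delta_pos": [-5.08, 0.15, -1.22], "twist": (0.09)}, {"delta_pos": [-5.47, 0.37, -0.64], "twist": (-0.06)}, {"delta_pos": [-5.87, 0.59, -0.08], "twist": (-0.21)}, {"delta_pos": [-6.29, 0.81, 0.45], "twist": (-0.36)}, {"delta_pos": [-6.73, 1.03, 0.95], "twist": (-0.51)}]
```

View pics/s5.png

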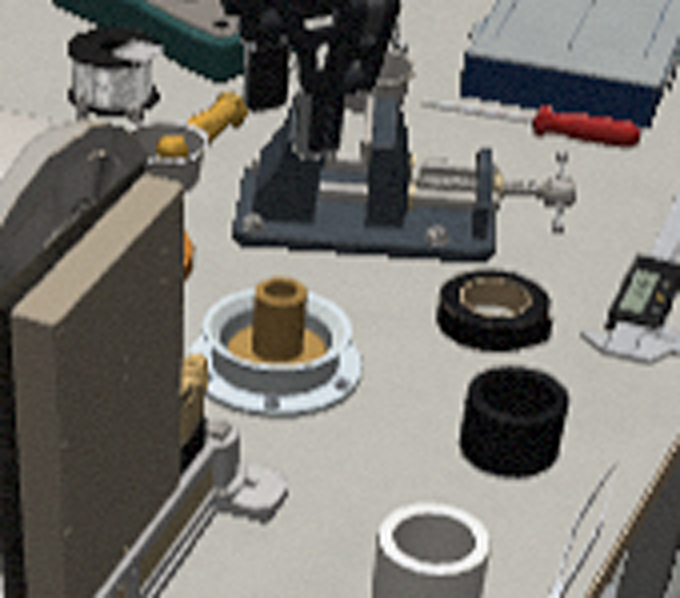

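The picture shows the brass ring down in the bore and upright: neck top at (281,290), flange on the floor, and the housing and black ring undisturbed. On to the white ring.

Emit:
apply_moves:
  rows:
    - {"delta_pos": [-0.57, 0.02, -0.46], "twist": 0.05}
    - {"delta_pos": [-1.14, 0.04, -0.89], "twist": 0.09}
    - {"delta_pos": [-1.72, 0.06, -1.3], "twist": 0.14}
    - {"delta_pos": [-2.37, 0.07, -1.51], "twist": 0.16}
    - {"delta_pos": [-3.09, 0.06, -1.51], "twist": 0.16}
    - {"delta_pos": [-3.81, 0.06, -1.51], "twist": 0.16}
    - {"delta_pos": [-4.53, 0.05, -1.5], "twist": 0.16}
    - {"delta_pos": [-5.08, 0.15, -1.22], "twist": 0.09}
    - {"delta_pos": [-5.47, 0.37, -0.64], "twist": -0.06}
    - {"delta_pos": [-5.87, 0.59, -0.08], "twist": -0.21}
    - {"delta_pos": [-6.29, 0.81, 0.45], "twist": -0.36}
    - {"delta_pos": [-6.73, 1.03, 0.95], "twist": -0.51}
    - {"delta_pos": [-6.73, 1.03, 0.95], "twist": -0.51}
    - {"delta_pos": [-6.73, 1.03, 0.95], "twist": -0.51}
  gripper: 75
  newtons: 40

```text
time: 10.15
tcp_pos: [0.4158, -0.2565, 0.1156]
ee_rot: [[0.849, -0.001, 0.529], [-0.529, 0.0, 0.849], [-0.001, -1.0, -0.0]]
wrist_force: [-0.5, 0.0, 1.0]
opening: 0.88
```

Emit:
apply_moves:
  rows:
    - {"delta_pos": [0.11, 0.8, -0.03], "twist": 0}
    - {"delta_pos": [0.11, 1.8, -0.03], "twist": 0}
    - {"delta_pos": [0.11, 2.6, -0.03], "twist": 0}
    - {"delta_pos": [0.11, 3.1, -0.03], "twist": 0}
    - {"delta_pos": [0.11, 3.3, -0.03], "twist": 0}
    - {"delta_pos": [0.11, 3.32, -0.03], "twist": 0}

```text
time: 10.75
tcp_pos: [0.418, -0.26, 0.0158]
ee_rot: [[0.848, -0.001, 0.53], [-0.53, -0.0, 0.848], [-0.001, -1.0, -0.0]]
wrist_force: [0.1, 0.4, 0.7]
opening: 0.873
```

Emit:
apply_moves:
  rows:
    - {"delta_pos": [0, 0, 0], "twist": 0}
    - {"delta_pos": [0, 0, 0], "twist": 0}
    - {"delta_pos": [0, 0, 0], "twist": 0}
    - {"delta_pos": [0, 0, 0], "twist": 0}
    - {"delta_pos": [0, 0, 0], "twist": 0}
  gripper: 40
  newtons: 35

```text
time: 11.25
tcp_pos: [0.4187, -0.2598, 0.0173]
ee_rot: [[0.848, 0.002, 0.529], [-0.529, -0.001, 0.848], [0.002, -1.0, -0.0]]
wrist_force: [-1.3, -0.3, 7.0]
opening: 0.594
```

Emit:
apply_moves:
  rows:
    - {"delta_pos": [0, -0.3, 0], "twist": 0}
    - {"delta_pos": [0, -1, 0], "twist": 0}
    - {"delta_pos": [0, -2, 0], "twist": 0}
    - {"delta_pos": [0, -3.2, 0], "twist": 0}
    - {"delta_pos": [0, -4.2, 0], "twist": 0}
    - {"delta_pos": [0, -4.4, 0], "twist": 0}
    - {"delta_pos": [0, -4.4, 0], "twist": 0}

```text
time: 11.95
tcp_pos: [0.4189, -0.2592, 0.1495]
ee_rot: [[0.849, 0.003, 0.529], [-0.529, -0.001, 0.849], [0.003, -1.0, 0.001]]
wrist_force: [-0.3, 0.5, -1.5]
opening: 0.594
```

Run:
```python
from station import bot
from plan import rows
s=bot.observe();t=s["tcp_pos"];print(s["time"],t,s["wrist_force"],s["opening"])
o,L=rows(s,[(.42,-.35,.155,-36),(.49,-.40,.155,-36),(.565,-.396,.12,-35)],11)
print(L);print(str(o).replace("'",'"').replace("np.float64",""))
```

```text
11.95 [ 0.41893196 -0.25922753  0.14945844] [-0.27024618  0.47823889 -1.49049266] 0.5937907092720415
5.2
[{"delta_pos": [0.46, -0.05, -0.61], "twist": (0.18)}, {"delta_pos": [0.89, -0.09, -1.26], "twist": (0.35)}, {"delta_pos": [1.3, -0.14, -1.94], "twist": (0.53)}, {"delta_pos": [1.75, -0.18, -2.56], "twist": (0.68)}, {"delta_pos": [2.53, -0.18, -2.61], "twist": (0.68)}, {"delta_pos": [3.32, -0.18, -2.66], "twist": (0.68)}, {"delta_pos": [4.1, -0.18, -2.71], "twist": (0.68)}, {"delta_pos": [4.79, -0.01, -2.54], "twist": (0.66)}, {"delta_pos": [5.38, 0.33, -2.15], "twist": (0.61)}, {"delta_pos": [5.97, 0.66, -1.74], "twist": (0.56)}, {"delta_pos": [6.54, 1.0, -1.3], "twist": (0.52)}]
```

Emit:
apply_moves:
  rows:
    - {"delta_pos": [0.3, -0.05, -0.4], "twist": 0.12}
    - {"delta_pos": [0.89, -0.09, -1.26], "twist": 0.35}
    - {"delta_pos": [1.3, -0.14, -1.94], "twist": 0.53}
    - {"delta_pos": [1.75, -0.18, -2.56], "twist": 0.68}
    - {"delta_pos": [2.53, -0.18, -2.61], "twist": 0.68}
    - {"delta_pos": [3.32, -0.18, -2.66], "twist": 0.68}
    - {"delta_pos": [4.1, -0.18, -2.71], "twist": 0.68}
    - {"delta_pos": [4.79, 0, -2.54], "twist": 0.66}
    - {"delta_pos": [5.38, 0.33, -2.15], "twist": 0.61}
    - {"delta_pos": [5.97, 0.66, -1.74], "twist": 0.56}
    - {"delta_pos": [6.4, 0.9, -1.42], "twist": 0.53}
    - {"delta_pos": [6.54, 1.0, -1.3], "twist": 0.52}
    - {"delta_pos": [6.54, 1.0, -1.3], "twist": 0.52}
    - {"delta_pos": [6.54, 1.0, -1.3], "twist": 0.52}

```text
time: 13.35
tcp_pos: [0.5629, -0.3969, 0.1183]
ee_rot: [[0.818, -0.001, 0.576], [-0.576, -0.0, 0.818], [-0.001, -1.0, -0.001]]
wrist_force: [0.4, 0.1, -1.2]
opening: 0.592
```

Run:
```python
from meas import *
s=bot.observe();t=s["tcp_pos"];print(s["time"],t,s["wrist_force"],s["opening"])
S=bot.capture("side");pickle.dump(S,open("side4.pkl","wb"))
z=t[2]-.0173
from scipy.ndimage import map_coordinates
def grad(c):
    g=cv2.GaussianBlur(cv2.cvtColor(c["frame"],cv2.COLOR_RGB2LAB).astype(np.float32),(0,0),.8)
    return np.sqrt(sum(cv2.Sobel(g[...,i],cv2.CV_32F,a,1-a)**2 for i in range(3) for a in(0,1)))
def best(c,x0,y0,C):
    G=grad(c);sc=lambda x,y:sum(np.minimum(map_coordinates(G,proj(c,circ(x,y,zz,r))[:,::-1].T,order=1),150).mean() for r,zz in C)
    g=[(sc(x,y),x,y) for x in np.arange(x0-.01,x0+.01,.0005) for y in np.arange(y0-.01,y0+.01,.0005)]
    return np.array(sorted(g)[-8:])[:,1:].mean(0).round(4)
S3=pickle.load(open("side3.pkl","rb"))
nk=best(S3,.567,-.398,[(.014,.056),(.009,.056)]);print("neck top side",nk, "flange/neck foot",best(S3,.567,-.398,[(.014,.056),(.014,.014),(.009,.056)]))
w=best(S,t[0]+.001,t[1]-.003,[(.026,z),(.026,z+.04),(.019,z+.04)]);print("white side",w,"minus tcp",w-t[:2])
o=S["frame"].copy()
for p,col in((circ(*w,z,.026),(255,0,0)),(circ(*w,z+.04,.026),(255,0,0)),(circ(*nk,.056,.014),(0,255,0))):
    for u in proj(S,p): o[int(round(u[1])),int(round(u[0]))]=col
u=proj(S,[t])[0].astype(int);cv2.imwrite("pics/s6.png",cv2.resize(o[u[1]-60:u[1]+80,u[0]-80:u[0]+80],(680,595),interpolation=cv2.INTER_NEAREST)[:,:,::-1])
```

```text
13.35 [ 0.56292337 -0.39685656  0.11829386] [ 0.41535897  0.11880407 -1.23437649] 0.5918431611517635
neck top side [ 0.5651 -0.3974] flange/neck foot [ 0.5651 -0.3974]
white side [ 0.5627 -0.3926] minus tcp [-0.00022337  0.00425656]
```

View pics/s6.png

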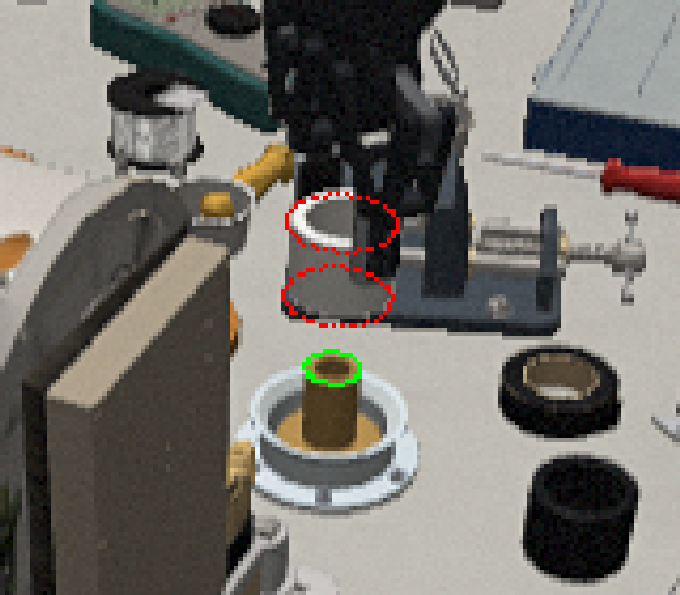

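The neck overlay (green) fits. The white ring overlay (red) sits about 1.5 px low and 1 px left, disturbed by the dark fingers. I'll refit using only the visible arcs.

Run:
```python
from meas import *
from scipy.ndimage import map_coordinates
S=pickle.load(open("side4.pkl","rb"));t=[.56292,-.39686,.11829];z=t[2]-.0173
L=cv2.GaussianBlur(S["frame"].astype(np.float32).mean(2),(0,0),.7)
d=np.c_[np.cos(A),np.sin(A)];right=d@[-.883,-.469];front=d@[-.45,.89]
def val(x,y,zz,r,k): return map_coordinates(L,proj(S,circ(x,y,zz,r)[k])[:,::-1].T,order=1)
kb=(front>.3)&(right<.3); kt=(right<.1)
for dz in(-.002,0,.002):
    def cost(x,y):
        s=0
        for zz,k in((z+dz,kb),):            # bottom rim: |bench - wall|
            s+=np.abs(val(x,y,zz,.0285,k)-val(x,y,zz,.0235,k)).mean()
        for sgn in(1,): # top annulus bright vs hole and outside
            s+=(val(x,y,z+dz+.04,.0225,kt)-.5*val(x,y,z+dz+.04,.0175,kt)-.5*val(x,y,z+dz+.04,.028,kt)).mean()
        return s
    g=[(cost(x,y),x,y) for x in np.arange(.553,.574,.0005) for y in np.arange(-.408,-.386,.0005)]
    b=np.array(sorted(g)[-6:]);print(dz,b[:,1:].mean(0).round(4),b[-1].round(4))
```

```text
-0.002 [ 0.5634 -0.3994] [110.7445   0.5635  -0.399 ]
0 [ 0.562  -0.3962] [113.5975   0.562   -0.3965]
0.002 [ 0.5605 -0.3932] [116.4425   0.5605  -0.3935]
```

Emit:
apply_moves:
  rows:
    - {"delta_pos": [0.115, 0.2, 0.04], "twist": 0}
    - {"delta_pos": [0.115, 0.6, 0.04], "twist": 0}
    - {"delta_pos": [0.115, 1.0, 0.04], "twist": 0}
    - {"delta_pos": [0.115, 1.3, 0.04], "twist": 0}
    - {"delta_pos": [0.115, 1.6, 0.04], "twist": 0}
    - {"delta_pos": [0.115, 1.85, 0.04], "twist": 0}
    - {"delta_pos": [0.115, 1.95, 0.04], "twist": 0}
    - {"delta_pos": [0.115, 1.95, 0.04], "twist": 0}

```text
time: 14.2
tcp_pos: [0.5674, -0.3971, 0.0592]
ee_rot: [[0.818, -0.001, 0.575], [-0.575, 0.0, 0.818], [-0.001, -1.0, -0.0]]
wrist_force: [-0.6, -0.4, -0.9]
opening: 0.589
```

Emit:
apply_moves:
  rows:
    - {"delta_pos": [0, 0.15, 0], "twist": 0}
    - {"delta_pos": [0, 0.3, 0], "twist": 0}
    - {"delta_pos": [0, 0.45, 0], "twist": 0}
    - {"delta_pos": [0, 0.55, 0], "twist": 0}
    - {"delta_pos": [0, 0.55, 0], "twist": 0}

```text
time: 14.7
tcp_pos: [0.5674, -0.3969, 0.0426]
ee_rot: [[0.818, -0.001, 0.575], [-0.575, 0.0, 0.818], [-0.001, -1.0, -0.0]]
wrist_force: [-0.4, 0.2, -0.5]
opening: 0.594
```

Emit:
apply_moves:
  rows:
    - {"delta_pos": [0, 0.08, 0], "twist": 0}
    - {"delta_pos": [0, 0.16, 0], "twist": 0}
    - {"delta_pos": [0, 0.24, 0], "twist": 0}
    - {"delta_pos": [0, 0.32, 0], "twist": 0}
    - {"delta_pos": [0, 0.32, 0], "twist": 0}

```text
time: 15.2
tcp_pos: [0.5674, -0.397, 0.0332]
ee_rot: [[0.818, -0.0, 0.575], [-0.575, 0.0, 0.818], [-0.001, -1.0, -0.0]]
wrist_force: [-0.9, -0.6, -1.5]
opening: 0.592
```

Emit:
apply_moves:
  rows:
    - {"delta_pos": [0, 0.04, 0], "twist": 0}
    - {"delta_pos": [0, 0.07, 0], "twist": 0}
    - {"delta_pos": [0, 0.08, 0], "twist": 0}
    - {"delta_pos": [0, 0.08, 0], "twist": 0}

```text
time: 15.6
tcp_pos: [0.5677, -0.3972, 0.0315]
ee_rot: [[0.819, 0.0, 0.575], [-0.575, -0.0, 0.819], [0.0, -1.0, 0.0]]
wrist_force: [-0.8, 1.5, 2.5]
opening: 0.591
```

Contact at 0.0315, against 0.0313 expected. Release and withdraw upward.

Emit:
apply_moves:
  rows:
    - {"delta_pos": [0, 0, 0], "twist": 0}
    - {"delta_pos": [0, 0, 0], "twist": 0}
    - {"delta_pos": [0, 0, 0], "twist": 0}
    - {"delta_pos": [0, -0.05, 0], "twist": 0}
    - {"delta_pos": [0, -0.4, 0], "twist": 0}
    - {"delta_pos": [0, -1.2, 0], "twist": 0}
    - {"delta_pos": [0, -2.4, 0], "twist": 0}
    - {"delta_pos": [0, -3.6, 0], "twist": 0}
    - {"delta_pos": [0, -4, 0], "twist": 0}
    - {"delta_pos": [0, -4, 0], "twist": 0}
  gripper: 66

```text
time: 16.6
tcp_pos: [0.5685, -0.3981, 0.1541]
ee_rot: [[0.818, 0.004, 0.575], [-0.575, -0.002, 0.818], [0.004, -1.0, 0.0]]
wrist_force: [0.8, 0.6, 0.2]
opening: 0.772
```

Run:
```python
from meas import *
s=bot.observe();t=s["tcp_pos"];print(s["time"],t,s["wrist_force"],s["opening"])
S=bot.capture("side")["frame"]; T=bot.capture("top")["frame"]
f=lambda a:cv2.resize(a,(400,480),interpolation=cv2.INTER_CUBIC)
cv2.imwrite("pics/end.png",np.hstack([f(S[130:260,300:408]),f(T[180:310,360:468])])[:,:,::-1])
```

```text
16.6 [ 0.56847146 -0.39811395  0.15408927] [0.80096993 0.60092544 0.15559024] 0.772101109442908
```

View pics/end.png

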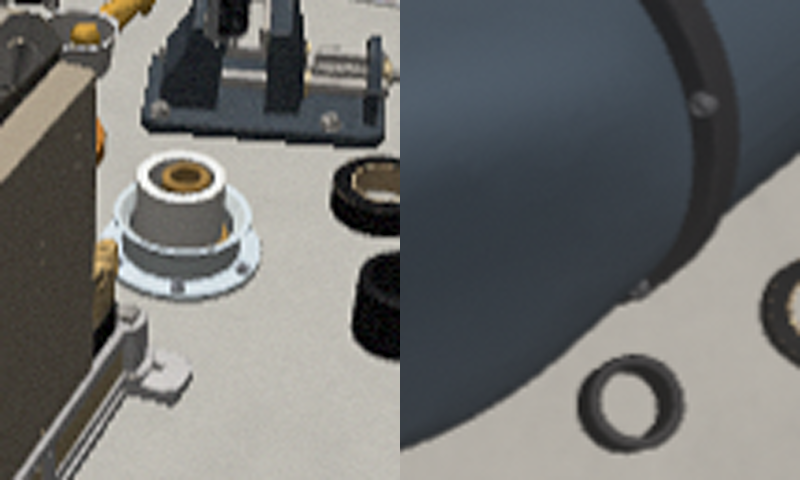

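Run:
```python
from meas import *
S=bot.capture("side");s=bot.observe();print(s["time"],s["wrist_force"])
m=(S["frame"].min(2)>200);u=np.array((348,178))
w=np.zeros_like(m);w[165:192,332:364]=1;b=blob(m&w,u)
for P in([(.026,.054,.0541)],):
    p,e=fit(S,b,[.566,-.396],0,P);print("white top",b.sum(),p.round(4),round(e,3))
c=max(cv2.findContours(b,0,1)[0],key=len);print("ellipse",cv2.fitEllipse(c));print("predicted",cv2.fitEllipse(np.float32(proj(S,circ(*p,.054,.026)))))
o=cv2.resize(S["frame"][150:230,320:385],(650,600)[:1]+(800-200,),interpolation=cv2.INTER_NEAREST).copy();k=np.array([650/65,600/80])
nk=[.5651,-.3974]
for q,col in((circ(*p,.054,.026),(255,0,0)),(circ(*p,.054,.019),(255,0,0)),(circ(*p,.030,.026),(255,0,255)),(circ(*nk,.056,.014),(0,255,0))):
    for v in proj(S,q): cv2.circle(o,tuple(np.int32((v-[320,150]+.5)*k)),2,col,-1)
cv2.imwrite("pics/end2.png",o[:,:,::-1])
```

```text
16.75 [ 0.27096267  0.06313679 -0.51523693]
white top 261 [ 0.5685 -0.3978] 0.072
ellipse ((348.51995849609375, 177.254638671875), (13.068851470947266, 22.96318817138672), 92.6690902709961)
predicted ((348.4154052734375, 177.3662567138672), (13.854153633117676, 24.465578079223633), 92.9708251953125)
```

View pics/end2.png

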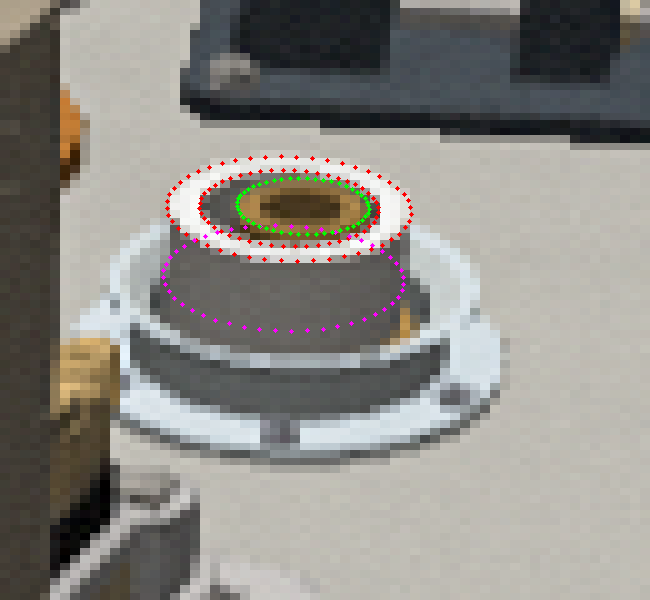

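Both rings are upright: the white ring's top ellipse ratio is 0.569 against 0.566 predicted, and the neck hasn't moved. Handing in.

```bash
python3 -c "
from station import bot
print(bot.finish_job())"
```

```text
the job is handed in; nothing more can be done
None
```

The feedthrough is assembled and handed in at about 16.8 s of the 54 s allowed. The brass ring went into the bore first, flange down. The white ring then went over its neck onto the flange. I never touched the black ring, and it still stands in its place.

**Seating:** Contact came where it should for both. The brass ring touched the floor at TCP z 0.0341 m (0.034 m expected), and the white ring touched the flange at 0.0315 m (0.0313 m expected). The highest wrist force I read was about 10 N.

**Last checks:** In the final side picture the white ring's top ellipse has a ratio of 0.569, against 0.566 predicted for upright and home. The neck is still where it was, and the gripper is clear above. The white ring sits a few millimetres off the brass axis, within its clearance.

**What disagreed or could not be checked:**
- The two cameras differed by 2–6 mm in absolute position, so I aimed by side-view relative measurements.
- Two automatic fits were thrown off. A colour-mask fit of the brass neck after release failed, so I judged that one from the picture. The first fit of the held white ring was confused by the dark fingers, so I redid it.
- The top camera could not confirm the result, because the arm blocked its view of the housing.

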